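# Tuck the dial carrier under the clamp bar and hold it flat

## Robot

A 6-joint arm with a two-finger parallel gripper is mounted at the origin on the work surface. World frame = base frame: x ahead of the robot, y to its left, z up, the work surface at z = 0. Lengths are in m, angles in rad, forces in N, time in s.
With the tool pointing down it reaches from about 0.35 to 0.775 m from the base axis. Payload 7.3 kg.
Tool frame: the origin (TCP) lies at the very end of the fingers, on their centre line; the grasp point (between the pads) lies 19 mm behind it (robot.tcp_to_grasp is the distance from the TCP to the grasp point, in m); x points along the fingers, y is the direction in which the jaws open and shut, and the axes are right-handed (so a half turn about x gives the same grasp; the last joint's range is limited). The gripper opens to 92 mm and grips with 3 to 60 N. Pads are 19 mm wide; open, the fingers measure 130 mm over their backs; the gripper's body (75 mm by 190 mm) begins 47 mm behind the grasp point.
Start: joints at [-1.419, 0.342, 1.524, -0, 1.275, -0.146], TCP at [0.154, -0.502, 0.206] pointing down, gripper open.
Joint ranges: [-2.53, 2.53], [-0.77, 2.02], [0.04, 2.7], [-1, 4.14], [0.28, 2.66], [-3.11, 3.11]. Speed limits (rad/s): [2.57, 2.57, 3.14, 3.14, 3.14, 3.14].

## Interface

Orientations are given as [roll, pitch, yaw] about the fixed x, y, z axes, in that order (R = Rz(yaw) Ry(pitch) Rx(roll)).
In Python, from cell import robot gives the robot as it stands.
- The arm moves only by the tool move_arm, never from a script. Its argument "increments" is a list of rows, each a list of 4 numbers: the shift along the tool's x, y, z normalised to -1 to 1, where 1 is 40 cm, then the turn about the tool's x normalised to -1 to 1, where 1 is 60 degrees. In form: [[dx, dy, dz, twist], ...]. A call has 1 to 5 rows; each row is the pose to reach, as a shift and turn from the pose commanded when the call began, along the tool's axes at that moment; what a row does not reach only later rows make up. A row lasts 1/8 s, in which the tool goes at most 62.5 mm and 10.7 degrees, less where a joint would pass 70% of its speed; a pose out of reach is approached as far as the arm can. A call with a number of a shift or a turn outside -1 to 1 is refused whole. A call with a gripper value outside its range is refused whole. "gripper" is the closure, from 0 (fully open) to 1 (shut), set as the call begins (left out, the last holds). The fingers move at their own pace and stop on an object; "squeeze" is the grip in N (left out, the last holds). Time passes only in rows, so rows that repeat a pose let the fingers close. It gives the time, the measured TCP pose, the force and the opening at its end, in the units of the state.
- robot.observe(): the state, without advancing time (a new reading comes with each control period).
- robot.read_camera(name): name is "scene" or "top"; returns the picture (420x560x3 uint8, red, green, blue); there is no depth.
- robot.camera_params(name): a dict with "fx", "fy", "cx", "cy" (pixels), "R" (3x3) and "t" (3): a world point X has camera coordinates R X + t. Camera axes: x right, y down, z forward; pixel columns grow to the right and rows downward; lengths in m; the calibration is good to about 2 mm. A picture is of the moment at which its call begins. camera_params takes no time and is no camera call.
- robot.hand_in(): hands the job in, once; it reports no verdict.
The state is a dict: "time": time; "qpos": joint angles; "qvel": joint speeds; "joint_efforts": joint torques, N m; "tool_pos": TCP position; "tool_rot": TCP orientation; "contact_force": force on the tool from outside, world axes, zero at the start; "torque": the same for the moment, N m; "opening": finger opening in m.
Only numpy, scipy, OpenCV 4.12 (cv2) and the standard library are available. Lean on these libraries where they do the work, as an engineer would, in place of code of your own. Each camera call takes 0.05 s, during which the arm holds its last target.

## Task

Pick up the dial carrier, the flat aluminium plate bearing a white watch dial, and slide its dial end under the clamp bar of the decorating jig, between the two thumbscrews, until its whole end edge meets the stop; do not lift the bar and do not touch the dial. Finish while holding: keep hold of the carrier or keep fingers on it, pressing it flat on the jig's bed with moderate fingertip pressure (about 10 N), so that someone else can tighten the thumbscrews. Leave the other things on the bench where they are.

Things in the scene. Friction and masses are not known exactly. Their poses are not given: they have to be found in the camera images.
- carrier: dial carrier: a flat aluminium plate 130 x 60 x 8 mm, about 0.17 kg, lying loose on the bench, marked across its tail by seven fine ribs 0.5 mm high (x = -57 to -27 mm) where a thumb may press. Origin: centre of its underside. x runs along its length towards the dial end, which goes in first (edge at x = +65 mm, tail edge at x = -65 mm); y across (sides at +-30 mm); z up
- dial: white watch dial, 35 mm across and 1.2 mm thick, fixed on the carrier's top, centred 13 mm from the carrier's centre towards the end that goes in first. Origin: centre of its underside, 8 mm above the carrier's underside. Delicate: not to be touched
- lead_left (a point): bottom corner of the carrier at its dial end, left side (+65, +30, 0 mm in the carrier's frame)
- lead_right (a point): bottom corner of the carrier at its dial end, right side (+65, -30, 0 mm)
- jig: decorating jig fixed to the bench: flat grey bed, 210 mm along x, 200 along y, top 20 mm above the bench, bare in front of a hinged steel clamp bar across its far (+x) end. Origin: centre of its underside, on the bench; x points from the open end towards the bar, the way the carrier slides in. Two slack thumbscrews at x = +52, y = +-78 mm, 29 mm above the bed, on spacers of 7 mm radius
- stop (a point): middle of the foot of the stop face (+60, 0, 20 mm in the jig's frame). The stop is the upright front of a steel ridge 8 mm high and 140 mm wide under the bar. The carrier against it reaches 18 mm under the bar's flat part, its centre at x = -5 mm of the jig
- lip (a point): middle of the front edge of the clamp bar (x = +34 mm in the jig's frame, 19 mm above the bed). The bar's flat part spans x = +42 to +85 and y = +-88 mm, its underside 10.5 mm above the bed: 2.5 mm clear of the carrier lying flat. From x = +42 to +34 mm its front is bent up as a lip
- bar (a joint): lift of the clamp bar about its rear hinge (x = +85 mm), rad: 0 at rest on its spacers, grows as the front lip rises (0.06 is about 3 mm at the lip), at most 0.16. Its own weight and a light spring hold it down; about 2 to 3 N at the lip lifts it
- bottle: bystander, loose: small amber glass bottle with white screw cap, 28 mm across, 62 mm tall. Origin: centre of its underside
- cork_block: bystander, loose: cork block 34 x 56 x 18 mm. Origin: centre of its underside
- brush: bystander, loose: fine paint brush lying down, 170 mm long, 9 mm thick. Origin: centre of its underside
- palette: bystander, loose: thick greenish glass palette 45 x 115 x 9 mm with dabs of paint. Origin: centre of its underside
- watch_holder: bystander, loose: black two-jaw movement holder gripping a round steel watch, about 88 x 40 mm, 28 mm tall. Origin: centre of its underside
- pot: bystander, loose: round lidded wooden pot, 62 mm across, 34 mm tall. Origin: centre of its underside
- loupe: bystander, loose: black eye loupe standing on its wide end, 34 mm across and tall. Origin: centre of its underside
- tweezers: bystander, loose: steel tweezers lying down, about 135 mm long, 13 mm wide, 6 mm tall. Origin: centre of its underside
Things that resemble listed ones, but are neither listed nor needed, are in the scene too. Several things look just like the carrier: the one meant starts farthest to the robot's right.

How it is judged:
On the way:
1. the carrier's dial end is tucked under the bar, home against the stop, flat on the bed (x of each of lead_left, lead_right in the frame of jig above 0.056 m and y of carrier in the frame of jig between -0.042 and 0.042 m and z of carrier in the frame of jig below 0.0225 m and angle between carrier's own z axis and vertical below 0.025 rad and value of joint bar below 0.025 rad), for 0.2 s.
At the end, for the whole second after the job is handed in: both corners of the dial end within 4 mm of the stop, between the thumbscrews; carrier flat on the bed (tilt under 0.025 rad, at most 2.5 mm up); bar down (under 0.025 rad); fingers holding the carrier still, pressing it on the bed with 4 to 35 N (all of step 1 and contact force between carrier and jig between 4 and 35 N and contact force between the fingers and carrier above 2 N and linear speed of carrier below 0.01 m/s); the arm keeps its last pose, push and grip.
It fails at once if the clamp bar is lifted (more than about 3 mm at the lip) (value of joint bar above 0.06 rad).
It fails at once if the fingers touch the dial (contact force between the fingers and dial above 0.5 N).
It fails at once if another thing on the bench is displaced by more than 30 mm (distance of any of bottle, cork_block, brush, palette, watch_holder, pot, loupe, tweezers from where it was at the start of the episode above 0.03 m).
It also fails if it takes over 42 s, if anything falls off the work surface, if the arm or the gripper's body presses on something with over 40 N, if the wrist force passes 120 N, or if a joint passes its speed limit or range.

## Working session

There is one attempt and no reset: what is moved stays moved. The work goes in short steps, Python scripts to look and compute and a tool call to move; the robot and the scene stay as the last step left them, time stands still between calls to the robot, and variables do not carry over. Pictures are saved under pics/ and viewed, and the job is handed in when it is done.

Besides the shell and the picture viewer there is one more tool, called after "Emit:" as a command line: name --pt "numbers of a row" for each row, then --argument value for the rest. move_arm: Moves the arm, as the interface text tells. Its arguments: {"type":"object","properties":{"increments":{"type":"array","items":{"type":"array","items":{"type":"number"}}},"gripper":{"type":"number"},"squeeze":{"type":"number"}},"required":["increments"]}

```bash
mkdir -p pics; ls; python3 - <<'E'
from cell import robot
import cv2
s=robot.observe()
print({k:s[k] for k in s})
for n in("scene","top"):
    im=robot.read_camera(n); cv2.imwrite(f"pics/{n}0.png",im[:,:,::-1])
    p=robot.camera_params(n); print(n,p)
E
```

```text
pics
{'time': 0.0, 'qpos': array([-1.41902227e+00,  3.42736391e-01,  1.52500486e+00, -9.08833448e-06,
        1.27539481e+00, -1.46013531e-01]), 'qvel': array([ 2.75276772e-04,  3.10377760e-04, -4.93815518e-05,  5.64229996e-05,
        1.28233395e-03, -6.10050502e-04]), 'joint_efforts': array([ 7.28855812e-04, -4.31244242e+01, -2.44217867e+01,  7.19269621e-02,
        5.60423511e-02, -1.24632584e-04]), 'tool_pos': array([ 0.15398356, -0.50145752,  0.20514213]), 'tool_rot': array([-1.71117915,  1.56925289,  1.72820374]), 'contact_force': array([-0.53781503, -0.17321991, -0.60120114]), 'torque': array([-0.01484485, -0.01620348,  0.05820356]), 'opening': 0.09212384711279066}
scene {'fx': 531.1996292206055, 'fy': 531.1996292206055, 'cx': 275.1271578811689, 'cy': 202.08255675628016, 'R': array([[ 0.53505711,  0.84471159, -0.01327509],
       [ 0.67350233, -0.43599059, -0.59691442],
       [-0.51000834,  0.31044249, -0.80219508]]), 't': array([-0.28960009, -0.34478761,  1.68174061])}
top {'fx': 422.0339604405185, 'fy': 422.0339604405185, 'cx': 271.5963328461587, 'cy': 211.14413250421305, 'R': array([[ 8.64184281e-04, -9.99925429e-01, -1.21815461e-02],
       [-9.97157269e-01,  5.61362280e-05, -7.53483732e-02],
       [ 7.53434382e-02,  1.22120321e-02, -9.97082861e-01]]), 't': array([0.00378025, 0.55124396, 1.01968646])}
```

View pics/scene0.png

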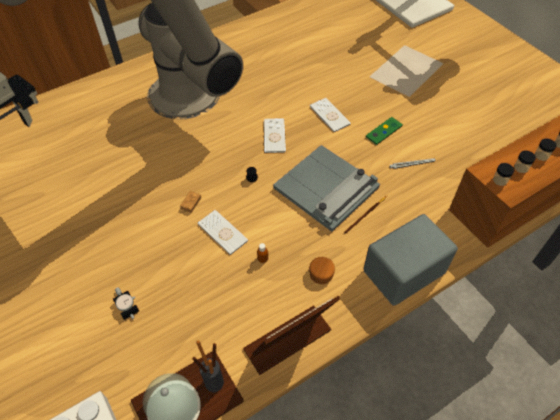

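View pics/top0.png

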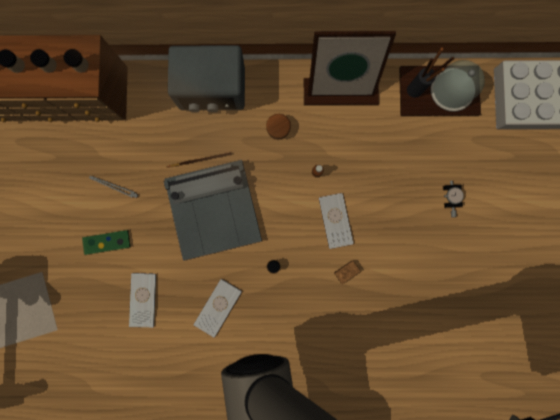

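Three look-alike carriers in the top view are at (337,221), (217,307) and (143,300). Columns grow towards −y, the robot's right, so (337,221) is the one meant. I'll confirm it in a crop and measure it and the jig.

```bash
cat > h.py <<'E'
import numpy as np, cv2
from cell import robot
def ray(n,u,v,z):
    p=robot.camera_params(n);R=np.array(p['R']);t=np.array(p['t'])
    d=R.T@np.array([(u-p['cx'])/p['fx'],(v-p['cy'])/p['fy'],1]);c=-R.T@t
    return c+d*(z-c[2])/d[2]
def proj(n,X):
    p=robot.camera_params(n);x=np.array(p['R'])@np.array(X)+p['t']
    return np.array([p['fx']*x[0]/x[2]+p['cx'],p['fy']*x[1]/x[2]+p['cy']])
E
python3 - <<'E'
import cv2
t=cv2.imread('pics/top0.png');s=cv2.imread('pics/scene0.png')
a=cv2.resize(t[155:275,150:380],None,fx=3.4,fy=3.4,interpolation=cv2.INTER_CUBIC)
cv2.imwrite('pics/ctop.png',a)
b=cv2.resize(s[140:270,180:390],None,fx=3.8,fy=3.8,interpolation=cv2.INTER_CUBIC)
cv2.imwrite('pics/cscene.png',b)
E
```

```text
(no output)
```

View pics/ctop.png

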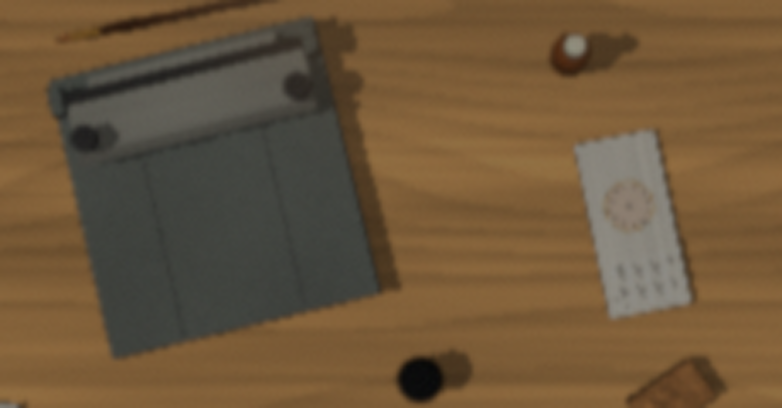

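View pics/cscene.png

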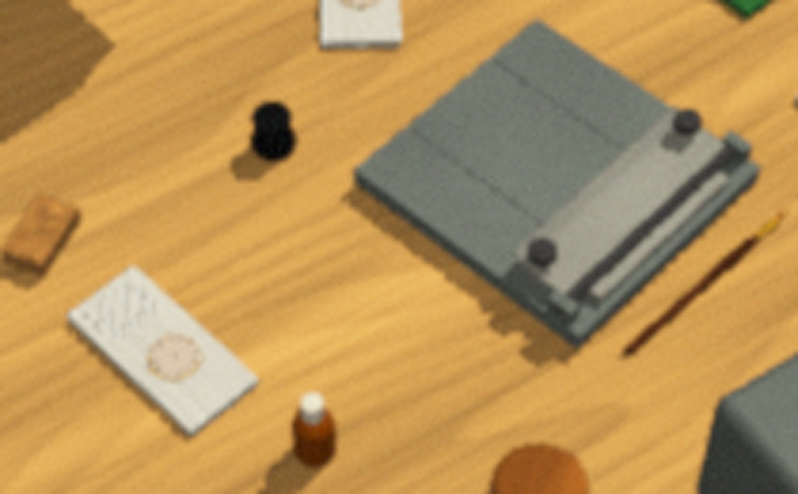

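The crop shows the carrier's lead edge up at top-view ≈(331,195), its ribbed tail at ≈(341,246) and its dial at ≈(335,215). The jig's bar is at its far end, ≈(205,183).

```bash
python3 - <<'E'
from h import *
from math import *
for n,(x0,x1,y0,y1) in {'top':(305,370,185,255),'scene':(190,252,205,258)}.items():
    im=cv2.imread(f'pics/{n}0.png'); hsv=cv2.cvtColor(im,cv2.COLOR_BGR2HSV)
    m=np.zeros(im.shape[:2],np.uint8); m[y0:y1,x0:x1]=((hsv[...,1]<70)&(hsv[...,2]>75))[y0:y1,x0:x1]*255
    m=cv2.morphologyEx(m,cv2.MORPH_CLOSE,np.ones((7,7)))
    c=max(cv2.findContours(m,0,2)[0],key=cv2.contourArea)
    w=np.array([ray(n,*p[0],0.008)[:2] for p in c]).astype(np.float32)
    r=cv2.minAreaRect(w*1000);print(n,r,cv2.contourArea(c)); print(cv2.boxPoints(r).round(1).tolist())
    # dial: reddish
    # jig corners
im=cv2.imread('pics/top0.png');h=cv2.cvtColor(im,cv2.COLOR_BGR2HSV)
m=np.zeros(im.shape[:2],np.uint8);m[155:265,155:268]=(h[...,1]<75)[155:265,155:268]*255
m=cv2.morphologyEx(m,cv2.MORPH_OPEN,np.ones((3,3)))
c=max(cv2.findContours(m,0,2)[0],key=cv2.contourArea)
print('jig',cv2.boxPoints(cv2.minAreaRect(c)).tolist())
w=np.array([ray('top',*p[0],0.02)[:2] for p in c]).astype(np.float32)
r=cv2.minAreaRect(w*1000);print(r);print(cv2.boxPoints(r).round(1).tolist())
# crop coords of jig front corners and others
T=lambda u,v:(u/3.4+150-.35,v/3.4+155-.35)
S=lambda u,v:(u/3.8+180-.37,v/3.8+140-.37)
print('front corners top', [ray('top',*T(*p),.02).round(4).tolist() for p in((114,357),(380,292))])
print('front corners scene', [ray('scene',*S(*p),.02).round(4).tolist() for p in((536,20),(357,175))])
print('screws top',[ray('top',*T(*p),.055).round(4).tolist() for p in((86,138),(298,85))])
print('screws scene',[ray('scene',*S(*p),.055).round(4).tolist() for p in((686,120),(541,248))])
print('lip', [ray('top',*T(*p),.039).round(4).tolist() for p in((104,162),(330,110))])
print('dial',ray('top',*T(629,206),.0092),ray('scene',*S(174,357),.0092))
for nm,(u,v),z in (('bottle',(574,45),.062),('loupe',(420,380),.034),('cork',(675,390),.018)): print(nm,ray('top',*T(u,v),z))
E
```

```text
top ((529.2977905273438, -155.41310119628906), (129.86521911621094, 61.30935287475586), 11.6075439453125) 1204.0
[[459.5, -138.5], [471.8999938964844, -198.5], [599.0999755859375, -172.39999389648438], [586.7000122070312, -112.30000305175781]]
scene ((529.8809814453125, -153.45892333984375), (131.23721313476562, 60.47317123413086), 11.261913299560547) 962.0
[[459.6000061035156, -136.60000610351562], [471.3999938964844, -195.89999389648438], [600.0999755859375, -170.3000030517578], [588.2999877929688, -111.0]]
jig [[163.00003051757812, 179.0], [241.11767578125, 159.4705810546875], [261.35296630859375, 240.41177368164062], [183.23532104492188, 259.9411926269531]]
((555.4255981445312, 151.70899963378906), (207.90443420410156, 200.2649688720703), 14.221197128295898)
[[430.1000061035156, 223.1999969482422], [479.29998779296875, 29.100000381469727], [680.7999877929688, 80.19999694824219], [631.5999755859375, 274.29998779296875]]
front corners top [[0.432, 0.2208, 0.02], [0.4789, 0.029, 0.02]]
front corners scene [[0.4321, 0.2233, 0.02], [0.4845, 0.0313, 0.02]]
screws top [[0.5869, 0.2354, 0.055], [0.6245, 0.086, 0.055]]
screws scene [[0.5918, 0.2359, 0.055], [0.6274, 0.0867, 0.055]]
lip [[0.5715, 0.226, 0.039], [0.6088, 0.0644, 0.039]]
dial [ 0.54190181 -0.15267132  0.0092    ] [ 0.54194819 -0.1500033   0.0092    ]
bottle [ 0.65149655 -0.1081202   0.062     ]
loupe [ 4.16654659e-01 -8.93668603e-05  3.40000000e-02]
cork [ 0.40892728 -0.1830619   0.018     ]
```

```bash
cat >> h.py <<'E'
from scipy.spatial.transform import Rotation as Ro
def plan(P,yaw=None,cmd=None):
    """P target TCP; yaw of tool-y axis modulo pi. prints normalised increments"""
    s=robot.observe();R=Ro.from_euler('xyz',s['tool_rot']).as_matrix()
    d=R.T@(np.array(P)-s['tool_pos'])
    ya=np.arctan2(R[1,1],R[0,1])
    tw=0
    if yaw is not None:
        dy=(yaw-ya+np.pi/2)%np.pi-np.pi/2; tw=-dy
    print('t',round(s['time'],3),'pos',s['tool_pos'].round(4),'y-heading deg',np.degrees(ya).round(2),'F',s['contact_force'].round(2),'open',round(s['opening'],4),'q',s['qpos'].round(2))
    print('inc',(d/.4).round(4),'twist',round(np.degrees(tw)/60,4),'dist',np.linalg.norm(d).round(3));print('R',R.round(3).tolist())
E
python3 - <<'E'
from h import *
c=np.array([.5295,-.1545]);y=np.radians(11.45)
g=c-.015*np.array([np.cos(y),np.sin(y)]);print(g)
plan([g[0],g[1],.08],y+np.pi/2)
E
```

```text
[ 0.51479853 -0.15747769]
t 0.1 pos [ 0.154  -0.5015  0.2052] y-heading deg -72.94 F [ 0.25 -0.78 -0.33] open 0.0917 q [-1.42  0.34  1.52  0.    1.28 -0.15]
inc [ 0.314  -0.5572 -1.1146] twist 0.0935 dist 0.514
R [[-0.0, 0.293, -0.956], [0.001, -0.956, -0.293], [-1.0, -0.001, -0.0]]
```

Emit:
move_arm --pt "0.02 -0.064 -0.13 0.02" --pt "0.04 -0.128 -0.26 0.04" --pt "0.06 -0.192 -0.39 0.06" --pt "0.08 -0.256 -0.52 0.08" --pt "0.1 -0.32 -0.65 0.0935" --gripper 0

```text
time: 0.72
tool_pos: [0.3661, -0.3017, 0.1654]
tool_rot: [-0.687, 1.571, 2.654]
contact_force: [1.2, -0.4, -0.7]
opening: 0.0918
```

```bash
python3 - <<'E'
from h import *
plan([.5148,-.1575,.06],np.radians(101.45))
E
```

```text
t 0.725 pos [ 0.3661 -0.3017  0.1654] y-heading deg -78.59 F [ 1.16 -0.42 -0.71] open 0.0918 q [-0.85  0.29  1.72 -0.    1.13  0.52]
inc [ 0.2635 -0.2799 -0.4358] twist -0.0007 dist 0.232
R [[-0.0, 0.198, -0.98], [0.0, -0.98, -0.198], [-1.0, -0.0, 0.0]]
```

Emit:
move_arm --pt "0.05 -0.08 -0.12 0" --pt "0.1 -0.16 -0.24 0" --pt "0.17 -0.22 -0.34 0" --pt "0.25 -0.275 -0.425 0" --pt "0.25 -0.275 -0.425 0"

```text
time: 1.35
tool_pos: [0.5094, -0.1588, 0.063]
tool_rot: [-0.691, 1.565, 2.654]
contact_force: [0.3, -0.7, -0.5]
opening: 0.0916
```

```bash
python3 - <<'E'
from h import *
plan([.5148,-.1575,.002],np.radians(101.45))
a=robot.read_camera('top');b=robot.read_camera('scene')
a=cv2.resize(a[130:300,230:430],None,fx=3,fy=3);b=cv2.resize(b[120:290,130:330],None,fx=3,fy=3)
cv2.imwrite('pics/pre.png',cv2.resize(np.hstack([a,b])[:,:,::-1],(800,340)))
E
```

```text
t 1.35 pos [ 0.5094 -0.1588  0.063 ] y-heading deg -78.34 F [ 0.32 -0.74 -0.54] open 0.0916 q [-0.45  0.52  1.68  0.    0.95  0.92]
inc [ 0.1523 -0.     -0.0145] twist 0.0036 dist 0.061
R [[-0.005, 0.202, -0.979], [0.003, -0.979, -0.202], [-1.0, -0.004, 0.004]]
```

View pics/pre.png

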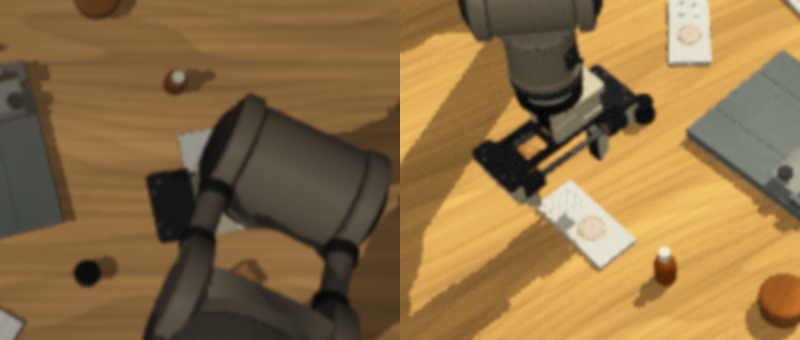

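Emit:
move_arm --pt "0.06 0 -0.012 0" --pt "0.11 0 -0.012 0" --pt "0.14 0 -0.012 0" --pt "0.148 0 -0.012 0" --pt "0.148 0 -0.012 0"

```text
time: 2.08
tool_pos: [0.5147, -0.1613, 0.0072]
tool_rot: [2.365, 1.57, -0.577]
contact_force: [0.6, -0.5, -0.1]
opening: 0.0917
```

Emit:
move_arm --pt "0.006 0 0 0" --pt "0.008 0 0 0" --pt "0.008 0 0 0"

```text
time: 2.45
tool_pos: [0.5146, -0.1607, 0.0036]
tool_rot: [2.258, 1.571, -0.684]
contact_force: [-0.4, -0.2, -0.3]
opening: 0.0916
```

```bash
python3 - <<'E'
from h import *
plan([.5148,-.1575,.0025],np.radians(101.45))
E
```

```text
t 2.45 pos [ 0.5146 -0.1607  0.0036] y-heading deg -78.54 F [-0.42 -0.18 -0.27] open 0.0916 q [-0.44  0.61  1.72 -0.    0.81  0.93]
inc [ 0.0026 -0.0078 -0.002 ] twist 0.0002 dist 0.003
R [[0.0, 0.199, -0.98], [-0.0, -0.98, -0.199], [-1.0, 0.0, -0.0]]
```

Emit:
move_arm --pt "0.004 -0.008 -0.002 0" --pt "0.004 -0.008 -0.002 0" --pt "0.004 -0.008 -0.002 0" --pt "0.004 -0.008 -0.002 0" --pt "0.004 -0.008 -0.002 0" --gripper 1 --squeeze 35

```text
time: 3.08
tool_pos: [0.5147, -0.1575, 0.0018]
tool_rot: [1.809, 1.571, -1.133]
contact_force: [0.4, 0.3, -0.6]
opening: 0.0465
```

Emit:
move_arm --pt "0 0 0 0" --pt "0 0 0 0" --pt "0 0 0 0"

```text
time: 3.45
tool_pos: [0.5147, -0.1575, 0.0018]
tool_rot: [1.104, 1.571, -1.837]
contact_force: [0.4, -0.6, -0.3]
opening: 0.017
```

The opening is 17 mm, less than the plate's 60 mm, so something is wrong. I'll look before moving.

```bash
python3 - <<'E'
from h import *
plan([.5148,-.1575,.0025],np.radians(101.45))
a=robot.read_camera('top');b=robot.read_camera('scene')
cv2.imwrite('pics/g1t.png',cv2.resize(a[150:290,240:430],None,fx=4,fy=4,interpolation=2)[:,:,::-1]);cv2.imwrite('pics/g1s.png',cv2.resize(b[160:290,140:320],None,fx=4.4,fy=4.4,interpolation=2)[:,:,::-1])
E
```

```text
t 3.45 pos [ 0.5147 -0.1575  0.0018] y-heading deg -78.55 F [ 0.36 -0.6  -0.3 ] open 0.017 q [-0.44  0.61  1.72 -0.    0.81  0.93]
inc [-0.0018  0.0001 -0.0003] twist 0.0001 dist 0.001
R [[-0.0, 0.199, -0.98], [-0.0, -0.98, -0.199], [-1.0, 0.0, 0.0]]
```

View pics/g1t.png

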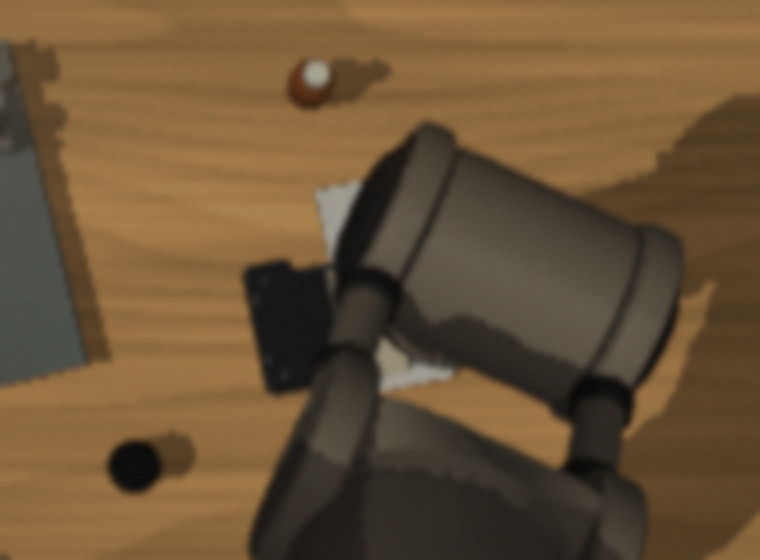

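View pics/g1s.png

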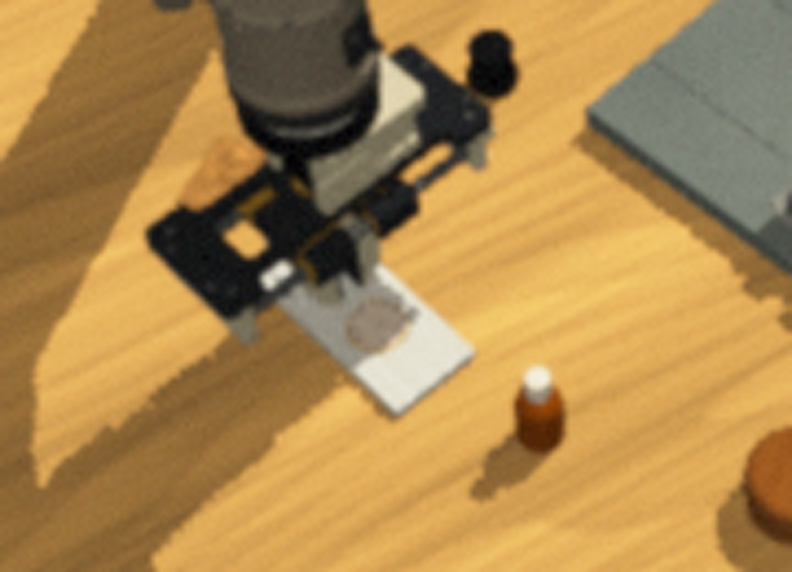

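```bash
python3 - <<'E'
from h import *
P=np.array([.5147,-.1575,.0018]);yv=np.array([.199,-.98,0])
f=lambda p:((p-np.array([140,160]))*4.4).round(0)
for z in(0.0018,.008,.0208,.04,.068):
  for s in (-.0085,.0085,-.0275,.0275):
    q=P+yv*s;q[2]=z;print(z,s,f(proj('scene',q)))
# carrier box
c=np.array([.5295,-.1545]);y=np.radians(11.45);ex=np.array([np.cos(y),np.sin(y)]);ey=np.array([-ex[1],ex[0]])
for a,b in((65,30),(65,-30),(-65,-30),(-65,30),(13,0)):
  w=c+ex*a/1000+ey*b/1000;print('car',a,b,f(proj('scene',[*w,.008])))
E
```

```text
0.0018 -0.0085 [354. 295.]
0.0018 0.0085 [332. 312.]
0.0018 -0.0275 [379. 277.]
0.0018 0.0275 [307. 331.]
0.008 -0.0085 [353. 289.]
0.008 0.0085 [331. 306.]
0.008 -0.0275 [378. 271.]
0.008 0.0275 [306. 325.]
0.0208 -0.0085 [351. 277.]
0.0208 0.0085 [329. 294.]
0.0208 -0.0275 [376. 258.]
0.0208 0.0275 [303. 313.]
0.04 -0.0085 [348. 258.]
0.04 0.0085 [325. 275.]
0.04 -0.0275 [373. 239.]
0.04 0.0275 [299. 295.]
0.068 -0.0085 [343. 230.]
0.068 0.0085 [320. 247.]
0.068 -0.0275 [369. 211.]
0.068 0.0275 [294. 266.]
car 65 30 [472. 351.]
car 65 -30 [393. 413.]
car -65 -30 [248. 277.]
car -65 30 [327. 219.]
car 13 0 [373. 327.]
```

The fingers seem to have closed above the plate: their visible tips sit higher than a TCP at z = 1.8 mm should. I'll reopen and check the real fingertip height in the image.

Emit:
move_arm --pt "0 0 0 0" --pt "0 0 0 0" --pt "0 0 0 0" --pt "0 0 0 0" --pt "0 0 0 0" --gripper 0

```text
time: 4.18
tool_pos: [0.5147, -0.1574, 0.0018]
tool_rot: [1.468, 1.571, -1.473]
contact_force: [-0.2, 0.6, 0.4]
opening: 0.0538
```

```bash
python3 - <<'E'
from h import *
plan([.5148,-.1575,.0025],np.radians(101.45))
b=robot.read_camera('scene');cv2.imwrite('pics/g2raw.png',b[:,:,::-1])
f=lambda p:((p-np.array([170,180]))*8).round(0).tolist()
c=cv2.resize(b[180:252,170:270],None,fx=8,fy=8,interpolation=2)[:,:,::-1].copy()
s=robot.observe();R=Ro.from_euler('xyz',s['tool_rot']).as_matrix();P=s['tool_pos'];o=s['opening']/2
for d in (-1,1):
  for yy in(o,o+.019):
    for zz in(-.0095,.0095):
      q=P+R[:,1]*d*yy+R[:,2]*zz;u=f(proj('scene',q));print(d,yy,zz,u);cv2.circle(c,(int(u[0]),int(u[1])),3,(0,0,255),-1)
cv2.imwrite('pics/g2.png',c)
E
```

```text
t 4.175 pos [ 0.5147 -0.1574  0.0018] y-heading deg -78.55 F [-0.22  0.56  0.4 ] open 0.0538 q [-0.44  0.61  1.72 -0.    0.81  0.93]
inc [-0.0017  0.0002 -0.0002] twist 0.0 dist 0.001
R [[0.0, 0.199, -0.98], [-0.0, -0.98, -0.199], [-1.0, 0.0, 0.0]]
-1 0.028759318470006005 -0.0095 [471.0, 358.0]
-1 0.028759318470006005 0.0095 [433.0, 323.0]
-1 0.047759318470006 -0.0095 [515.0, 324.0]
-1 0.047759318470006 0.0095 [477.0, 290.0]
1 0.028759318470006005 -0.0095 [334.0, 462.0]
1 0.028759318470006005 0.0095 [296.0, 427.0]
1 0.047759318470006 -0.0095 [288.0, 498.0]
1 0.047759318470006 0.0095 [250.0, 462.0]
```

View pics/g2.png

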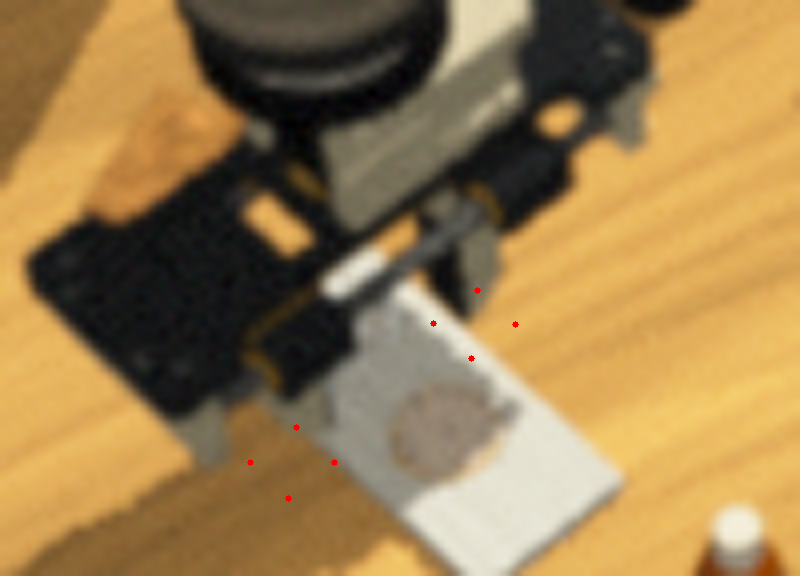

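Emit:
move_arm --pt "0 0 0 0" --pt "0 0 0 0" --pt "0 0 0 0" --pt "0 0 0 0" --gripper 0

```text
time: 4.72
tool_pos: [0.5147, -0.1575, 0.0018]
tool_rot: [1.884, 1.571, -1.057]
contact_force: [-0.8, 0.3, -0.3]
opening: 0.0911
```

```bash
cat > tip.py <<'E'
import sys
from h import *
b=robot.read_camera('scene')
f=lambda p:((p-np.array([170,180]))*8).round(0).tolist()
c=cv2.resize(b[180:252,170:270],None,fx=8,fy=8,interpolation=2)[:,:,::-1].copy()
s=robot.observe();R=Ro.from_euler('xyz',s['tool_rot']).as_matrix();P=s['tool_pos'];o=s['opening']/2
print(s['tool_pos'].round(4),s['contact_force'].round(1),s['opening'])
for h,col in((0,(0,0,255)),(.019,(0,255,0))):
 for d in (-1,1):
  for yy in(o,o+.019):
    for zz in(-.0095,.0095):
      q=P+R[:,1]*d*yy+R[:,2]*zz-h*R[:,0];u=f(proj('scene',q));cv2.circle(c,(int(u[0]),int(u[1])),3,col,-1)
cv2.imwrite('pics/'+sys.argv[1],c)
E
python3 tip.py g3.png
```

```text
[ 0.5147 -0.1575  0.0018] [-0.9 -0.7  0.3] 0.09140843044468476
```

View pics/g3.png

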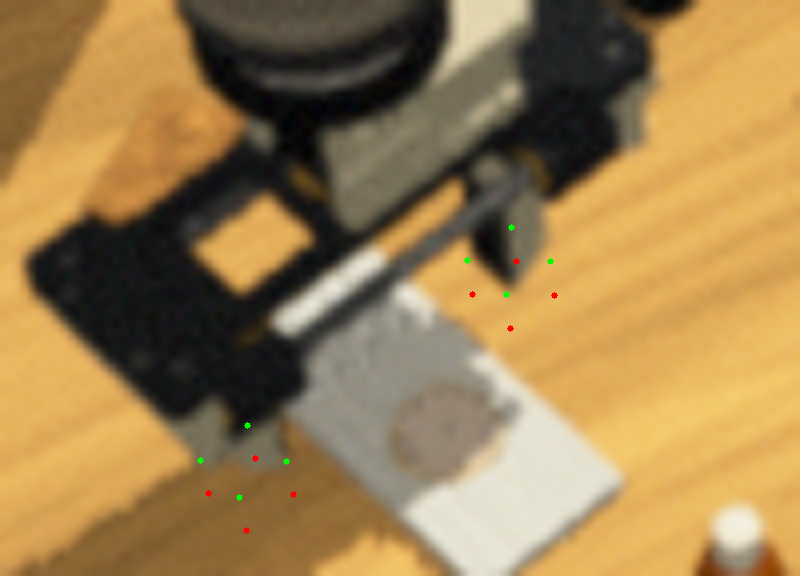

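The tips sit near the green marks, 19–22 mm behind the reported TCP, so the real fingers end higher than reported. I'll lower gently and watch the force.

Emit:
move_arm --pt "0.008 0 0 0" --pt "0.016 0 0 0" --pt "0.022 0 0 0" --pt "0.026 0 0 0" --pt "0.026 0 0 0"

```text
time: 5.4
tool_pos: [0.5146, -0.1574, -0.0088]
tool_rot: [-0.452, 1.57, 2.89]
contact_force: [0.9, -0.3, -0.8]
opening: 0.0919
```

```bash
python3 -c "
from cell import robot
print(robot.tcp_to_grasp, robot.observe()['joint_efforts'])"; python3 tip.py g4.png
```

```text
0.0188 [-5.66474424e-03 -4.91123986e+01 -1.64441299e+01  5.43930719e-02
 -6.23597181e-02  8.98696840e-06]
[ 0.5147 -0.1575 -0.0086] [ 0.9  0.6 -0.3] 0.0918146839685642
```

View pics/g4.png

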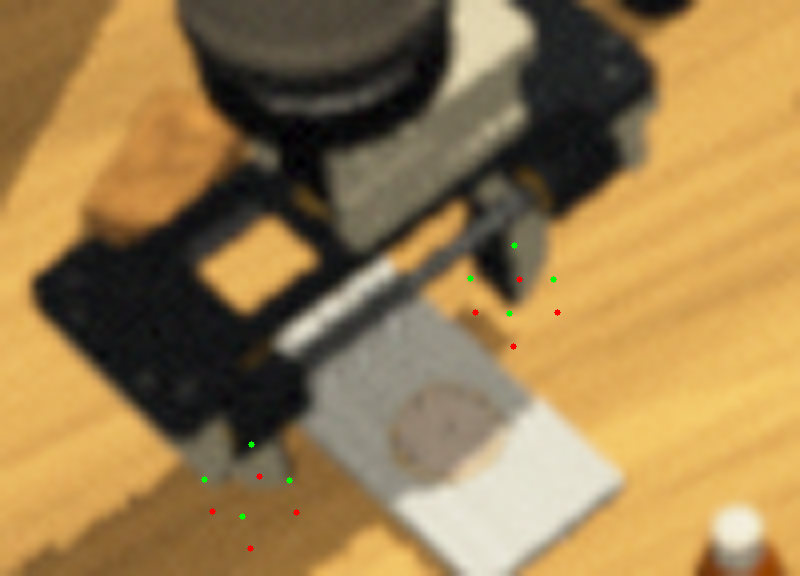

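TCP reads −8.8 mm with no contact, and the tip shadow is still separate. I'll keep going down.

Emit:
move_arm --pt "0.006 0 0 0" --pt "0.012 0 0 0" --pt "0.014 0 0 0" --pt "0.014 0 0 0" --pt "0.014 0 0 0"

```text
time: 6.08
tool_pos: [0.5147, -0.1575, -0.0141]
tool_rot: [2.041, 1.571, -0.901]
contact_force: [1.0, 0.9, 0.2]
opening: 0.0915
```

```bash
python3 tip.py g5.png
```

```text
[ 0.5147 -0.1575 -0.0141] [ 0.5  0.9 -0.3] 0.09163861528697022
```

View pics/g5.png

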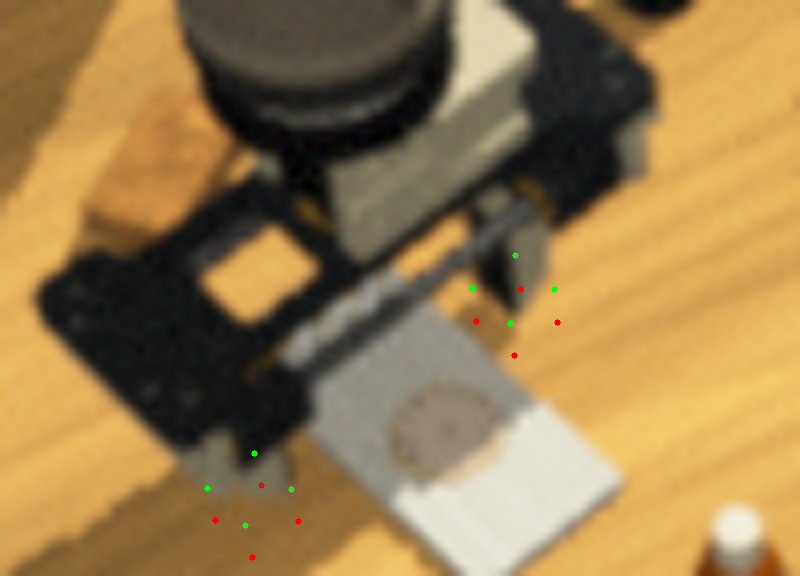

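Emit:
move_arm --pt "0.005 0 0 0" --pt "0.01 0 0 0" --pt "0.01 0 0 0"

```text
time: 6.5
tool_pos: [0.5145, -0.1574, -0.0184]
tool_rot: [-0.483, 1.57, 2.859]
contact_force: [-0.7, -0.0, 0.2]
opening: 0.0917
```

Emit:
move_arm --pt "0.005 0 0 0" --pt "0.005 0 0 0"

```text
time: 6.75
tool_pos: [0.5146, -0.1574, -0.0204]
tool_rot: [-0.393, 1.571, 2.948]
contact_force: [0.2, -0.1, 0.0]
opening: 0.0916
```

```bash
python3 tip.py g6.png
```

```text
[ 0.5146 -0.1574 -0.0203] [ 0.2 -0.4  0.4] 0.0918667851102844
```

View pics/g6.png

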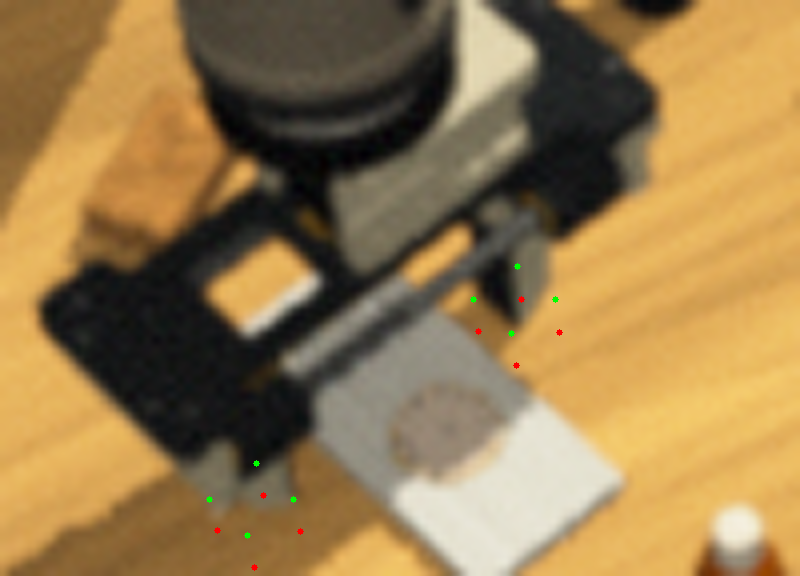

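Emit:
move_arm --pt "0.004 0 0 0" --pt "0.005 0 0 0"

```text
time: 7.05
tool_pos: [0.5149, -0.1575, -0.0207]
tool_rot: [2.387, 1.57, -0.554]
contact_force: [-4.9, 1.1, 16.6]
opening: 0.0916
```

Emit:
move_arm --pt "0.004 0 0 0" --pt "0.004 0 0 0"

```text
time: 7.3
tool_pos: [0.5149, -0.1575, -0.0208]
tool_rot: [2.411, 1.569, -0.531]
contact_force: [-9.0, 3.0, 29.2]
opening: 0.0918
```

Contact is at TCP reading −20.5 mm, so the true tips are about 20.5 mm behind the reported TCP. Stiffness is about 8 N/mm. I'll back off about 1.5 mm above the bench and grip.

Emit:
move_arm --pt "-0.012 0 0 0" --pt "-0.012 0 0 0" --pt "-0.012 0 0 0"

```text
time: 7.68
tool_pos: [0.5145, -0.1574, -0.0194]
tool_rot: [-0.473, 1.57, 2.868]
contact_force: [-0.5, -0.1, -0.4]
opening: 0.0919
```

Emit:
move_arm --pt "0 0 0 0" --pt "0 0 0 0" --pt "0 0 0 0" --pt "0 0 0 0" --pt "0 0 0 0" --gripper 1 --squeeze 35

```text
time: 8.3
tool_pos: [0.5146, -0.1573, -0.0191]
tool_rot: [-0.628, 1.571, 2.714]
contact_force: [0.8, 0.5, -1.1]
opening: 0.0592
```

The grip holds at 59 mm. I'll lift and check.

Emit:
move_arm --pt "-0.03 0 0 0" --pt "-0.07 0 0 0" --pt "-0.11 0 0 0" --pt "-0.14 0 0 0" --pt "-0.14 0 0 0"

```text
time: 8.93
tool_pos: [0.5155, -0.1578, 0.0384]
tool_rot: [2.475, 1.568, -0.467]
contact_force: [-0.6, -0.2, -2.3]
opening: 0.0593
```

```bash
python3 - <<'E'
from h import *
# target TCP : carrier centre at jig x=-40,y=0 ; grasp point at carrier x=-15
th=np.radians(14.25);ex=np.array([np.cos(th),np.sin(th)])
J=np.array([.557,.151]);c=J-.040*ex;g=c-.015*ex
print(g);plan([*g,.036],th+np.pi/2)
b=robot.read_camera('scene');a=robot.read_camera('top')
cv2.imwrite('pics/l1.png',np.hstack([cv2.resize(b[140:270,150:290],(420,390),interpolation=2),cv2.resize(a[150:280,250:375],(375,390),interpolation=2)])[:,:,::-1])
E
```

```text
[0.5036923  0.13746157]
t 8.925 pos [ 0.5155 -0.1578  0.0384] y-heading deg -78.55 F [-0.56 -0.18 -2.25] open 0.0593 q [-0.44  0.56  1.7  -0.    0.89  0.93]
inc [ 0.005  -0.7294 -0.1177] twist -0.0467 dist 0.296
R [[0.002, 0.199, -0.98], [-0.001, -0.98, -0.199], [-1.0, 0.002, -0.002]]
```

View pics/l1.png

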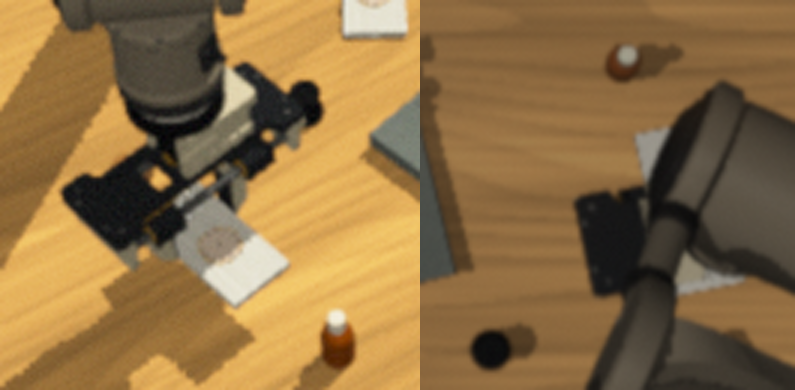

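Emit:
move_arm --pt "0 -0.1 -0.016 -0.006" --pt "0 -0.24 -0.038 -0.016" --pt "0 -0.38 -0.061 -0.025" --pt "0 -0.52 -0.084 -0.035" --pt "0 -0.64 -0.103 -0.0467"

```text
time: 9.65
tool_pos: [0.5034, 0.1036, 0.0364]
tool_rot: [-0.178, 1.569, -3.069]
contact_force: [0.6, -0.4, -1.6]
opening: 0.0593
```

Emit:
move_arm --pt "0 -0.06 -0.01 0" --pt "0 -0.09 -0.015 0" --pt "0 -0.09 -0.015 0" --pt "0 -0.09 -0.015 0"

```text
time: 10.15
tool_pos: [0.5013, 0.137, 0.0368]
tool_rot: [0.658, 1.57, -2.236]
contact_force: [0.2, -0.6, -1.9]
opening: 0.0592
```

```bash
cat > look.py <<'E'
import sys
from h import *
th=np.radians(14.25);ex=np.array([np.cos(th),np.sin(th)])
J=np.array([.557,.151]);c=J-.040*ex;g=c-.015*ex
plan([*g,.000],th+np.pi/2)
b=robot.read_camera('scene');a=robot.read_camera('top')
cv2.imwrite('pics/raw_s_'+sys.argv[1],b[:,:,::-1]);cv2.imwrite('pics/raw_t_'+sys.argv[1],a[:,:,::-1])
cv2.imwrite('pics/'+sys.argv[1],np.hstack([cv2.resize(b[110:240,250:390],(430,400),interpolation=2),cv2.resize(a[150:280,155:275],(370,400),interpolation=2)])[:,:,::-1])
E
python3 look.py m1.png
```

```text
t 10.15 pos [0.5013 0.137  0.0368] y-heading deg -75.8 F [ 0.24 -0.59 -1.88] open 0.0592 q [ 0.12  0.53  1.75 -0.    0.86  1.44]
inc [ 0.092   0.0003 -0.0061] twist -0.0009 dist 0.037
R [[-0.0, 0.245, -0.969], [-0.0, -0.969, -0.245], [-1.0, 0.0, 0.0]]
```

View pics/m1.png

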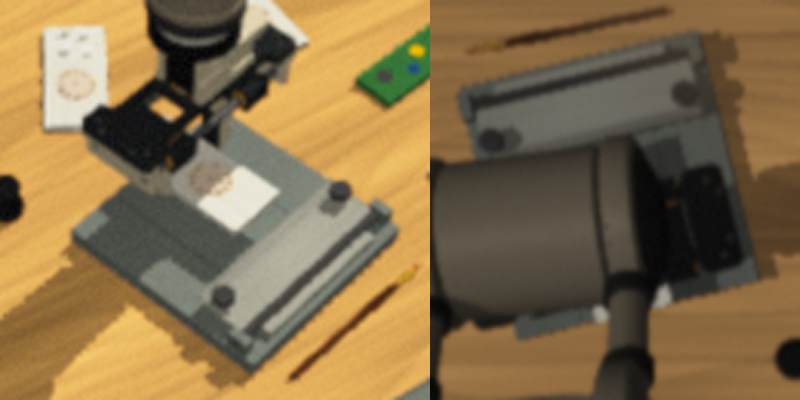

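```bash
python3 - <<'E'
from h import *
th=np.radians(14.25);ex=np.array([np.cos(th),np.sin(th)]);ey=np.array([-ex[1],ex[0]]);J=np.array([.557,.151])
for p in((280,190),(238,230)):
  w=ray('scene',250+p[0]/3.07-.3,110+p[1]/3.07-.3,.0638);print(w,ex@(w[:2]-J),ey@(w[:2]-J))
# jig landmarks in scene, same picture: front corner left, lip ends
for nm,p,z in(('frontR',(73,237),.02),('backR',(252,370),.02),('lipR',(205,293),.039),('lipL',(335,183),.039)):
  w=ray('scene',250+p[0]/3.07-.3,110+p[1]/3.07-.3,z);print(nm,w,ex@(w[:2]-J),ey@(w[:2]-J))
E
```

```text
[0.57059955 0.18730602 0.0638    ] 0.022117950032543437 0.03184134456473365
[0.58665876 0.13155897 0.0638    ] 0.02396071613211581 -0.026143445087679497
frontR [0.4878513  0.02889971 0.02      ] -0.09707645069619622 -0.10132219549055886
backR [0.68562672 0.07809566 0.02      ] 0.1067233515665052 -0.10232303074716871
lipR [0.61123219 0.08199229 0.039     ] 0.03557703701575368 -0.08023384032315582
lipL [0.57488226 0.24675385 0.039     ] 0.04090216842510012 0.08840581014588628
```

The lead edge is at jig x ≈ +23 mm and y ≈ +3 mm, about 11 mm short of the lip. It is clear to lower onto the bare bed.

Emit:
move_arm --pt "0.02 0 0 0" --pt "0.045 0 0 0" --pt "0.07 0 0 0" --pt "0.08 0 0 0" --pt "0.08 0 0 0"

```text
time: 10.88
tool_pos: [0.5009, 0.138, 0.0045]
tool_rot: [-0.008, 1.57, -2.901]
contact_force: [-0.4, -0.4, -1.3]
opening: 0.0592
```

Emit:
move_arm --pt "0.004 0 0 0" --pt "0.008 0 0 0" --pt "0.008 0 0 0"

```text
time: 11.25
tool_pos: [0.5012, 0.138, 0.0018]
tool_rot: [2.005, 1.571, -0.888]
contact_force: [-0.6, -0.9, -2.1]
opening: 0.0597
```

Emit:
move_arm --pt "0.003 0 0 0" --pt "0.003 0 0 0"

```text
time: 11.5
tool_pos: [0.5013, 0.138, 0.0009]
tool_rot: [2.875, 1.57, -0.018]
contact_force: [-0.1, 0.4, 2.5]
opening: 0.0592
```

Emit:
move_arm --pt "0.002 0 0 0" --pt "0.002 0 0 0"

```text
time: 11.75
tool_pos: [0.5014, 0.138, 0.0008]
tool_rot: [2.886, 1.57, -0.006]
contact_force: [-4.4, -0.7, 10.3]
opening: 0.0591
```

Bed contact is at reading 0.9 mm, as predicted, with about 10 N. I'll slide forward (−tool z) with light pressure.

Emit:
move_arm --pt "-0.001 0 -0.008 0" --pt "-0.001 0 -0.02 0" --pt "-0.001 0 -0.034 0" --pt "-0.001 0 -0.046 0" --pt "-0.001 0 -0.05 0"

```text
time: 12.38
tool_pos: [0.5187, 0.1426, 0.0008]
tool_rot: [-0.022, 1.567, -2.915]
contact_force: [-9.3, -2.8, 13.3]
opening: 0.0594
```

```bash
python3 look.py n1.png
```

```text
t 12.375 pos [0.5187 0.1426 0.0008] y-heading deg -75.73 F [-9.27 -2.82 13.28] open 0.0594 q [ 0.13  0.62  1.72 -0.    0.81  1.45]
inc [0.0022 0.0032 0.0394] twist 0.0004 dist 0.016
R [[-0.004, 0.247, -0.969], [-0.001, -0.969, -0.247], [-1.0, -0.0, 0.004]]
```

View pics/n1.png

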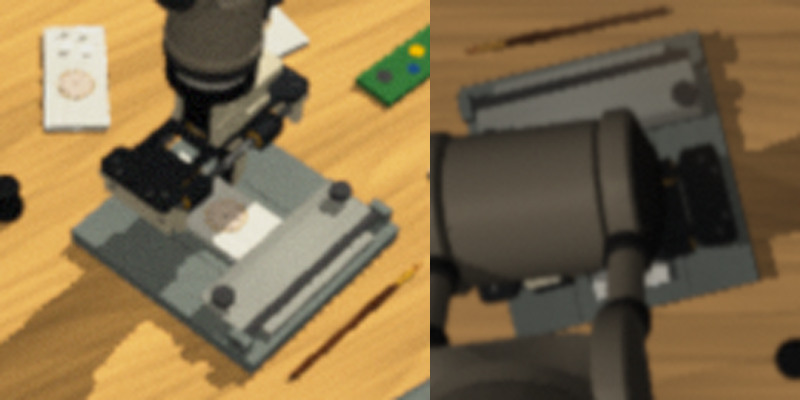

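Lateral force is 9.7 N with 13 N down, which could be friction. I'll ease the downward push and continue to see whether it drops.

Emit:
move_arm --pt "-0.0025 0 -0.003 0" --pt "-0.0025 0 -0.008 0" --pt "-0.0025 0 -0.012 0"

```text
time: 12.85
tool_pos: [0.5255, 0.1441, 0.001]
tool_rot: [2.427, 1.571, -0.466]
contact_force: [-0.3, -0.3, -1.1]
opening: 0.0595
```

That was friction. I'll keep sliding at this height.

Emit:
move_arm --pt "0 0 -0.006 0" --pt "0 0 -0.013 0" --pt "0 0 -0.02 0" --pt "0 0 -0.023 0" --pt "0 0 -0.023 0"

```text
time: 13.48
tool_pos: [0.5343, 0.1464, 0.0012]
tool_rot: [2.412, 1.571, -0.481]
contact_force: [-0.7, 0.0, -2.0]
opening: 0.0594
```

```bash
python3 look.py n2.png
```

```text
t 13.475 pos [0.5343 0.1464 0.0012] y-heading deg -75.74 F [-0.67  0.02 -1.98] open 0.0594 q [ 0.13  0.63  1.68 -0.    0.83  1.45]
inc [0.0029 0.0029 0.0796] twist 0.0001 dist 0.032
R [[0.0, 0.246, -0.969], [-0.0, -0.969, -0.246], [-1.0, 0.0, -0.0]]
```

View pics/n2.png

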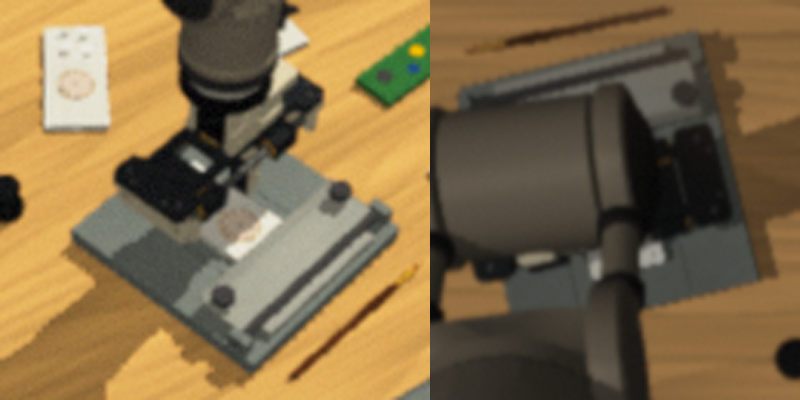

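The dial end is under the lip and the bar still looks down. I'll creep to the stop.

Emit:
move_arm --pt "0.0005 0 -0.004 0" --pt "0.0005 0 -0.007 0" --pt "0.0005 0 -0.007 0"

```text
time: 13.95
tool_pos: [0.5365, 0.147, 0.0009]
tool_rot: [-0.006, 1.57, -2.899]
contact_force: [-2.4, -1.1, -0.8]
opening: 0.0592
```

Emit:
move_arm --pt "0 0 -0.003 0" --pt "0 0 -0.005 0" --pt "0 0 -0.005 0"

```text
time: 14.32
tool_pos: [0.5365, 0.147, 0.0009]
tool_rot: [-0.02, 1.566, -2.913]
contact_force: [-7.9, -3.2, 4.6]
opening: 0.0595
```

It meets the stop at TCP jig x ≈ −21 mm, so the lead edge is at ≈ +59 mm. Now I'll press down to about 10 N.

Emit:
move_arm --pt "0.001 0 0.001 0" --pt "0.002 0 0.001 0" --pt "0.002 0 0.001 0" --pt "0.002 0 0.001 0"

```text
time: 14.82
tool_pos: [0.5365, 0.147, 0.0008]
tool_rot: [-0.015, 1.567, -2.908]
contact_force: [-9.1, -2.2, 10.6]
opening: 0.0589
```

```bash
python3 look.py n3.png; python3 - <<'E'
import cv2
s=cv2.imread('pics/raw_s_n3.png');cv2.imwrite('pics/n3z.png',cv2.resize(s[150:225,300:385],None,fx=8,fy=8,interpolation=2))
E
```

```text
t 14.825 pos [0.5365 0.147  0.0008] y-heading deg -75.74 F [-9.13 -2.21 10.64] open 0.0589 q [ 0.13  0.64  1.67 -0.    0.84  1.45]
inc [0.0024 0.003  0.0854] twist 0.0002 dist 0.034
R [[-0.004, 0.246, -0.969], [-0.001, -0.969, -0.246], [-1.0, -0.0, 0.004]]
```

View pics/n3.png

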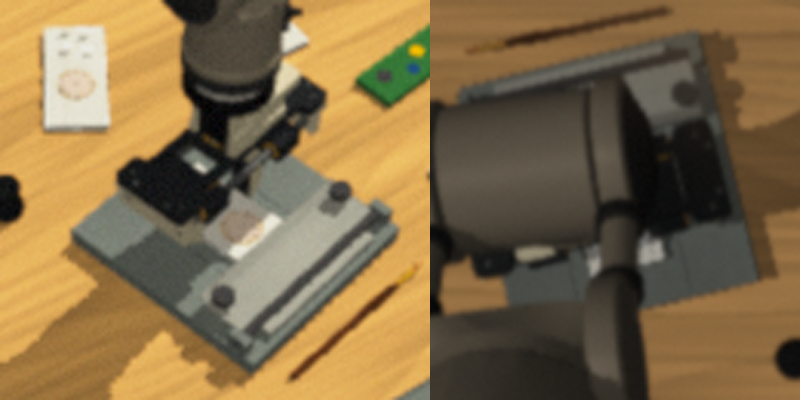

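View pics/n3z.png

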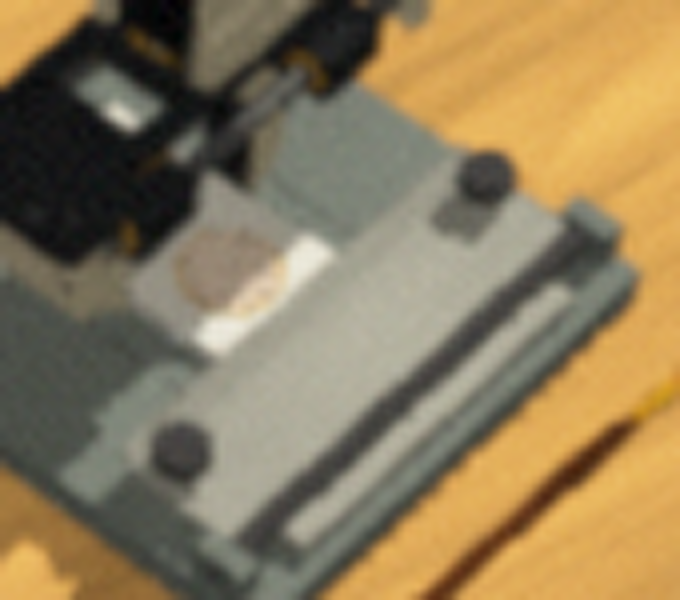

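```bash
python3 - <<'E'
from h import *
th=np.radians(14.25);ex=np.array([np.cos(th),np.sin(th)]);ey=np.array([-ex[1],ex[0]])
JS=np.array([.559,.152]) # scene-camera estimate
def S(u,v):return 300+u/8-.44,150+v/8-.44
for J in([.557,.151],[.5605,.1525]):
  for nm,p,z in(('dial',(232,268),.0292),('lipR',(128,440),.039),('lipL',(452,165),.039),('carR at lip',(213,357),.028),('carL at lip',(340,252),.028)):
    w=ray('scene',*S(*p),z);print(nm,(ex@(w[:2]-J)).round(4),(ey@(w[:2]-J)).round(4))
a=cv2.imread('pics/scene0.png');b=cv2.imread('pics/raw_s_n3.png')
# bar unchanged? register bar patch (far part with screws/hinge)
for (x0,x1,y0,y1) in((345,385,165,190),(318,350,195,222)):
  A=a[y0-4:y1+4,x0-4:x1+4];T=b[y0:y1,x0:x1]
  r=cv2.matchTemplate(A,T,cv2.TM_CCOEFF_NORMED);print(cv2.minMaxLoc(r))
s=robot.observe();print(s['time'],s['contact_force'],s['torque'])
E
```

```text
dial 0.0071 0.003
lipR 0.0326 -0.0804
lipL 0.0374 0.0809
carR at lip 0.026 -0.0292
carL at lip 0.0286 0.0336
dial 0.0033 0.0024
lipR 0.0289 -0.081
lipL 0.0336 0.0803
carR at lip 0.0223 -0.0298
carL at lip 0.0248 0.033
(0.3338055908679962, 0.9971883296966553, (8, 8), (4, 4))
(0.08332403749227524, 0.9936934113502502, (8, 8), (4, 4))
14.925 [-8.88666209 -1.87522438  9.8353071 ] [-0.44595841  1.6027694  -0.08203933]
```

Emit:
move_arm --pt "0 0 0 0" --pt "0 0 0 0" --pt "0 0 0 0" --pt "0 0 0 0" --pt "0 0 0 0"

```text
time: 15.55
tool_pos: [0.5365, 0.1471, 0.0009]
tool_rot: [-0.0, 1.567, -2.893]
contact_force: [-8.2, -2.2, 10.7]
opening: 0.0595
```

The arm is steady: about 10.7 N down, about 8.5 N against the stop, gripping and still. Handing in.

```bash
python3 -c "
from cell import robot
print(robot.hand_in()); s=robot.observe(); print(s['time'],s['tool_pos'],s['contact_force'],s['opening'])"
```

```text
the job is handed in; nothing more can be done
None
the job is handed in; nothing more can be done
```

I gripped the rightmost carrier by its sides behind the dial and set it on the jig's bare bed. I then slid its dial end under the bar to the stop and handed in at about 15.6 s, still holding and pressing it.

**Last checks**
- **Force:** it was steady at about 10.7 N down and about 8.5 N against the stop.
- **Position:** from the arm reading, the lead edge was at jig x ≈ 59 mm, against 60 mm at the stop. The dial measured x ≈ 7 mm in the camera, against 8 mm expected, and the sideways offset was about 3 mm.
- **Tilt:** the tool was tilted about 4 mrad.
- **Bar:** it showed no shift (0 px) between the first and last pictures.

**What disagreed**
- **Fingertip height:** the fingertips really end about 20.5 mm behind the reported tool point. My first close therefore passed over the plate without touching anything that registered as force. I found the true tip height by touching the bench and re-gripped.
- **Jig angle:** estimates from different features ranged from about 12.5° to 15.3° (I used 14.25°). One corner of the dial end may sit up to about 2 mm short of the stop, within the 4 mm allowed.
- **Not checked:** I did not check the seating of each corner directly.

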